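# Lay the gutted speaker on its back against the stop

### The arm

A 6-joint arm with a two-finger parallel gripper is mounted at the origin on the work surface. World frame = base frame: x ahead of the robot, y to its left, z up, the work surface at z = 0. Lengths are in mm, angles in degrees, forces in N, time in s.
With the tool pointing down it reaches from about 325 to 925 mm from the base axis. Payload 3.1 kg.
Tool frame: the origin (TCP) lies at the very end of the fingers, on their centre line; the grasp point (between the pads) lies grasp_offset behind it (grasp_offset is the distance from the TCP to the grasp point, in mm); z points along the fingers, y is the line along which they close (so a half turn about z gives the same grasp; the last joint's range is limited). The gripper opens to 85 mm and grips with 20 to 120 N. Pads are 22 mm wide; open, the fingers measure 114 mm over their backs; the gripper's body (76 mm by 85 mm) begins 54 mm behind the grasp point. The pads swing forward as they close: fully open they stand 13 mm farther back than shut.
Start: joints at [-82.804, 12.427, 92.441, -0, 75.132, -6.429], TCP at [147.249, -607.418, 231.3] pointing down, gripper open.
Joint ranges: [-157.48, 157.48], [-44.54, 120.13], [17.64, 146.25], [-64.5, 244.5], [7.68, 150.69], [-147.95, 147.95]. Speed limits (degrees/s): [159.86, 159.86, 180, 180, 180, 180].

### API

Orientations are given as [roll, pitch, yaw] about the fixed x, y, z axes, in that order (R = Rz(yaw) Ry(pitch) Rx(roll)).
In Python, from station import * gives the robot as it stands. Calls block until the motion is done:
- goto(position, orientation): joint-space move of the TCP to a pose.
- move_l(position, attitude=None, speed=150): straight line of the TCP; attitude=None keeps the orientation; speed is the mean speed in mm/s.
- move_j(angles): joint-space move.
- grip(opening, squeeze=None): finger opening in mm; squeeze is the grip in N (None keeps the last); returns when the fingers have stopped.
- wait(seconds).
- solve_ik(position, orientation): joint angles nearest the present ones, or None.
- get_obs(): the state.
- get_image(name): name is "scene" or "top" or "wrist"; returns the picture (384x512x3 uint8, red, green, blue); there is no depth.
- get_calibration(name): a dict with "fx", "fy", "cx", "cy" (pixels), "R" (3x3) and "t" (3): a world point X has camera coordinates R X + t; the wrist camera has in their place "mount" (4x4, takes a point from camera to tool coordinates, whose origin is the TCP and whose axes are the flange's). Camera axes: x right, y down, z forward; pixel columns grow to the right and rows downward; lengths in mm; the calibration is good to about 2 mm. The wrist camera is an equidistant fisheye: a pixel r from the principal point sees the ray r / f radians off the axis. A picture is of the moment at which its call begins: read the wrist's pose just before it. get_calibration takes no time and is no camera call.
A pose or a line that the arm cannot do raises Unreachable and nothing moves.
- sign_off(): hands the job in; it is judged then, once.
Trained networks look in the newest picture that a camera, given by its name, has taken for a name from the list of things; names that differ only in an ending like _2 or _b are one class to them, and where a whole thing is asked for, a point or a joint stands for the part that bears it (a point fixed in the world has none). Each returns a list of dicts, best first, with "score" (0 to 1); they miss things now and then, are a little off and sometimes report something else, mostly with a low value. They report only what shows in the picture. A call takes as long as a camera call. They do not tell look-alikes from the thing itself.
- spot_in(name, camera): "extent" ([centre column, centre row, width, height] in pixels, round what is visible of it).
- regions_of(name, camera): "region" (384x512 bool, what is visible of it) and "extent" ([centre column, centre row, width, height] in pixels, round what is visible of it).
The state is a dict: "t": time; "joint_pos": joint angles; "qvel": joint speeds; "effort": joint torques, N m; "tcp_pos": TCP position; "ee_rot": TCP orientation; "wrist_force": force on the tool from outside, world axes, zero at the start; "moment": the same for the moment, N m; "grip_width": finger opening in mm; "grip_force": force on a finger pad.
Only numpy, scipy, OpenCV 4.12 (cv2) and the standard library are available. Lean on these libraries where they do the work, as an engineer would, in place of code of your own. Each camera call takes 0.05 s, during which the arm holds its last target. There are 200 camera calls.

### The job

The tall empty speaker cabinet with the two round cut-outs stands on the plywood bench board. Push it over so that it lies flat on its back with the cut-outs facing up, then push it along the board until its top end sits flush against the steel stop. Only push it, never lift it off the board, and leave everything else on the bench where it is.

Things in the scene. Friction and masses are not known exactly. Their poses are not given: they have to be found in the camera images.
- speaker: Tall hollow black speaker cabinet, 0.5 to 0.9 kg, upright at first; 100 mm deep (x), 120 wide (y), 190 high (z). Origin: centre of its underside, 100 to 140 mm short of the board's origin; +x out of its closed back, which faces the stop within 0.15 rad. Front (-x) panel: 70 mm hole centred 57 mm above the underside, 36 mm hole at 124 mm, solid above 142 mm. Slides on the board with some 4 to 11 N.
- speaker_top (a point): Centre of the cabinet's top end face, 190 mm above its origin; axes as speaker. After tipping, some 40 to 80 mm are left between it and the stop.
- speaker_heel (a point): Middle of the cabinet's lower back edge, 50 mm behind its origin (+x). Pushed over backwards, the cabinet pivots here, passes its balance point at about 28 degrees of tilt and drops on its back by itself. At board height (6 mm above the table) both upright and lying on its back.
- board: Plywood bench board fixed to the table, 420 mm (its x) by 220 mm (its y), 6 mm thick; origin at its centre on the table top, z up. Its +x runs towards the steel stop at its end. A different place and yaw each time.
- stop_face (a point): Middle of the face of the fixed steel stop against which the cabinet goes, at board height (6 mm above the table), 180 mm from the board's origin along the board's +x; axes as the board: x points into the stop, y along it. The stop is a bar 220 mm long, 12 mm thick, its top 44 mm above the table.
- small_speaker: Bystander: small black cabinet with one round hole, 80 x 85 x 100 mm, standing beside the board or beyond its stop. Origin at the centre of its underside, as all bystanders.
- spool: Bystander: empty white plastic spool, 72 mm across, 62 mm high, standing beside the board or beyond its stop.
- jar: Bystander: clear screw-top jar, 54 mm across, 80 mm high, standing beside the board or beyond its stop (it swaps places with the spool and the small cabinet).
- driver: Bystander: loose loudspeaker driver lying face up, 74 mm across, 43 mm high.
- screwdriver: Bystander: screwdriver lying on the table, 200 mm long.
- tin: Bystander: white tin, 70 mm across, 90 mm high.
There are look-alikes about, which are no part of the job. Leave any green look-alike of the speaker alone.

How it is judged:
By the outcome, as a careful person would: the job done as asked, in the order asked, and still so for the second after the job is handed in, with the robot touching nothing.
It also fails if it takes over 43 s, if anything falls off the work surface, if the arm or the gripper's body presses on something with over 40 N, if the wrist force passes 120 N, or if a joint passes its speed limit or range.

## Working session

There is one attempt and no reset: what is moved stays moved. The work goes in short steps, each a Python script; the robot and the scene stay as the last script left them, time stands still between calls to the robot, and variables do not carry over. Pictures are saved under pics/ and viewed, at most 10 in all, crops included, and the job is handed in when it is done.

```bash
mkdir -p pics; ls; python3 - <<'E'
from station import *
import cv2,numpy as np
for n in ("scene","top"):
    im=get_image(n); cv2.imwrite(f"pics/{n}0.png",im[:,:,::-1]); c=get_calibration(n); print(n,{k:np.round(np.array(v),3).tolist() for k,v in c.items()})
    for k in("speaker","board"):
        print(k,[(np.round(d["extent"]).tolist(),round(d["score"],2)) for d in spot_in(k,n)])
print(get_obs()["t"])
E
```

```text
pics
scene {'fx': 434.631, 'fy': 434.631, 'cx': 264.878, 'cy': 196.66, 'R': [[0.831, 0.557, 0.005], [0.298, -0.436, -0.849], [-0.47, 0.707, -0.528]], 't': [-440.594, -35.053, 1763.89]}
speaker [([262.0, 277.0, 45.0, 83.0], 0.96), ([138.0, 239.0, 53.0, 78.0], 0.94), ([270.0, 155.0, 28.0, 60.0], 0.92), ([226.0, 225.0, 55.0, 77.0], 0.85), ([337.0, 206.0, 42.0, 66.0], 0.61)]
board [([242.0, 233.0, 118.0, 90.0], 0.58)]
top {'fx': 379.31, 'fy': 379.31, 'cx': 254.018, 'cy': 185.747, 'R': [[0.013, -1.0, 0.001], [-0.981, -0.013, -0.193], [0.193, 0.001, -0.981]], 't': [-3.917, 545.412, 1406.422]}
speaker [([161.0, 244.0, 55.0, 49.0], 0.87), ([352.0, 253.0, 50.0, 47.0], 0.73), ([335.0, 141.0, 51.0, 52.0], 0.68), ([303.0, 198.0, 35.0, 40.0], 0.59), ([212.0, 134.0, 35.0, 41.0], 0.58), ([291.0, 155.0, 23.0, 29.0], 0.37)]
board []
0.3
```

```bash
python3 - <<'E'
import cv2
a=cv2.imread("pics/scene0.png");b=cv2.imread("pics/top0.png")
cv2.imwrite("pics/s1.png",cv2.resize(a[100:340,70:390],(800,600),interpolation=cv2.INTER_CUBIC))
cv2.imwrite("pics/t1.png",cv2.resize(b[90:300,110:390],(800,600),interpolation=cv2.INTER_CUBIC))
E
```

```text
(no output)
```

View pics/s1.png

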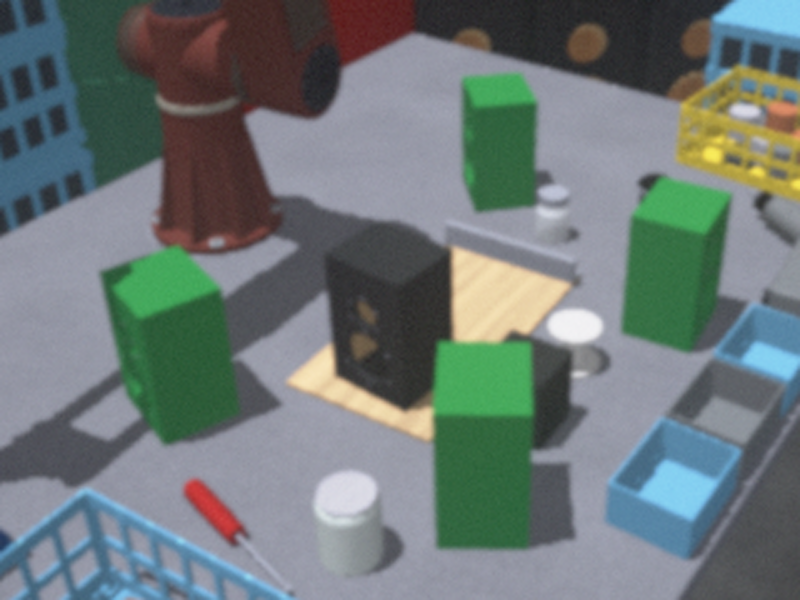

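View pics/t1.png

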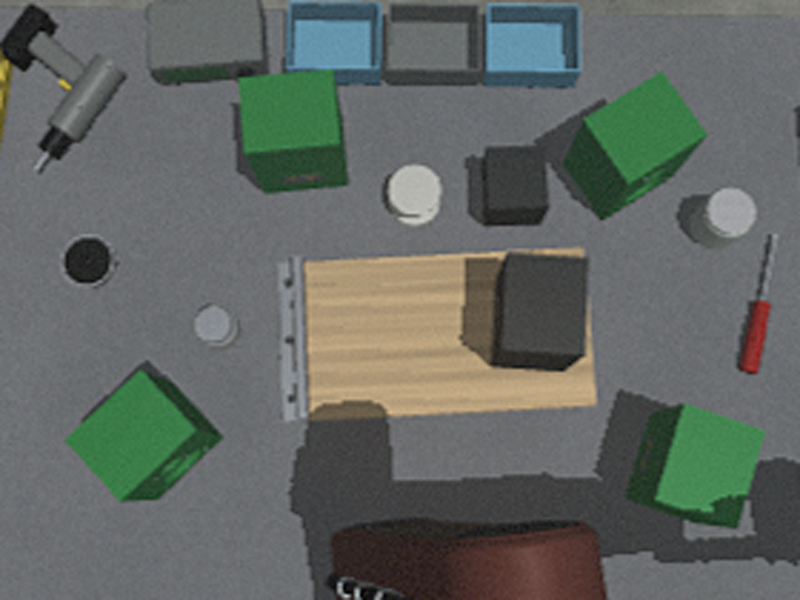

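The only black one with two cut-outs is the speaker: scene (225,226), top (303,198) (crop 545,310). The look-alikes are green, at scene (138,239), (262,277), (270,155), (337,206). The other black box, at scene crop (540,390), is the small one-hole cabinet. The stop is at the left end of the board in the top view. Next I fit poses from the silhouettes.

```bash
cat > h.py <<'E'
import numpy as np,cv2
from scipy.optimize import minimize
from station import *
def proj(n,X):
    c=get_calibration(n); p=np.asarray(X,float)@np.array(c["R"]).T+np.array(c["t"]).ravel()
    return np.c_[c["cx"]+c["fx"]*p[:,0]/p[:,2],c["cy"]+c["fy"]*p[:,1]/p[:,2]]
def back(n,uv,z):
    c=get_calibration(n);R=np.array(c["R"]);C=-R.T@np.array(c["t"]).ravel()
    d=R.T@np.array([(uv[0]-c["cx"])/c["fx"],(uv[1]-c["cy"])/c["fy"],1]); return C+d*(z-C[2])/d[2]
def box(p,lo,hi):
    q=np.array([[x,y,z] for x in(lo[0],hi[0]) for y in(lo[1],hi[1]) for z in(lo[2],hi[2])],float)
    c,s=np.cos(p[2]),np.sin(p[2]); return np.c_[p[0]+c*q[:,0]-s*q[:,1],p[1]+s*q[:,0]+c*q[:,1],q[:,2]]
def mask(n,X,S=8):
    m=np.zeros((384*4,512*4),np.uint8)
    cv2.fillConvexPoly(m,cv2.convexHull(np.round((proj(n,X)+.5)*4-.5).astype(np.int32)),1); return cv2.resize(m.astype(np.float32),(512,384),interpolation=cv2.INTER_AREA)
def fit(p0,lo,hi,ms):
    def f(p): 
        r=0
        for n,m in ms.items():
            k=mask(n,box(p,lo,hi)); r+=1-np.minimum(k,m).sum()/np.maximum(k,m).sum()
        return r
    b=None
    for d in(-.1,.0,.1):
        s=np.array([p0,np.add(p0,[15,0,0]),np.add(p0,[0,15,0]),np.add(p0,[0,0,.12])])+[0,0,d]
        o=minimize(f,p0,method="Nelder-Mead",options=dict(initial_simplex=s,xatol=.01,fatol=1e-4,maxiter=400))
        if b is None or o.fun<b.fun:b=o
    return b.x,b.fun
E
cat > a.py <<'E'
from h import *
s=2.857
cr=lambda u,v,z: back("top",(110+u/s-.3,90+v/s-.3),z)
A,B=cr(583,249,6),cr(596,404,6); T=[cr(302,257,44),cr(310,418,44)]
print("board ends",A,B,"stop face top",T)
for u,v,h in((240,80,190),(335,75,190)):pass
for nm,pts in(("greenTR",[(660,74),(705,133),(598,187),(570,150)]),("greenBR",[(685,405),(764,432),(745,525),(640,495)])): print(nm,[cr(*p,190).round()[:2].tolist() for p in pts])
ms={}
for n,(u,v) in dict(scene=(225,226),top=(303,198)).items():
    get_image(n)
    for d in regions_of("speaker",n):
        e=d["extent"]
        if abs(e[0]-u)<12 and abs(e[1]-v)<12: ms[n]=d["region"].astype(np.float32);print(n,e,d["score"]);break
np.savez("ms.npz",**ms)
tc=back("top",(300,196),150)
psi=np.arctan2(*( (T[0]+T[1]-A-B)[1::-1]))
print("guess",tc,np.degrees(psi))
for k in list(ms)+[None]:
    m=ms if k is None else {k:ms[k]}
    p,e=fit([tc[0],tc[1],psi],(-50,-60,6),(50,60,196),m); print(k,p.round(1),np.degrees(p[2]).round(1),round(e,3))
E
python3 a.py
```

```text
board ends [ 594.07962404 -234.67542618    6.        ] [ 378.50477537 -248.64480448    6.        ] stop face top [array([569.29815807, 153.64495263,  44.        ]), array([352.11442112, 135.94287391,  44.        ])]
greenTR [[781.0, -307.0], [704.0, -360.0], [632.0, -225.0], [679.0, -191.0]]
greenBR [[364.0, -323.0], [334.0, -416.0], [226.0, -388.0], [259.0, -267.0]]
scene [225.4, 226.2, 49.4, 72.4] 0.77
top [300.9, 197.3, 33.7, 39.8] 0.81
guess [ 491.288721   -161.35436835  150.        ] 93.78784596981144
scene [ 484.5 -154.6    1.5] 86.7 0.059
top [ 485.6 -158.8    1.5] 86.1 0.059
None [ 485.5 -157.3    1.5] 85.6 0.128
```

```bash
cat > c.py <<'E'
from h import *
import station
YS=np.radians(86.3); BY=93.8
heel=np.array([485.5,-157.3])+50*np.array([np.cos(YS),np.sin(YS)])
def P(H,yaw,al,z): return [float(H[0]+al*np.cos(yaw)),float(H[1]+al*np.sin(yaw)),float(z)]
def F(): o=get_obs(); return o["t"],np.round(o["tcp_pos"]).tolist(),np.round(o["wrist_force"],1).tolist()
E
python3 - <<'E'
from c import *
print(getattr(station,"grasp_offset",None),get_obs()["ee_rot"],get_obs()["t"])
best=None
for yw in(86.3,86.3-180):
    q=solve_ik(P(heel,YS,-100-11-45,166),[180,0,yw]); print(yw,q)
    if q is not None and (best is None or abs(q[5])<abs(best[1][5])): best=(yw,q)
yw=best[0]
grip(70)
goto(P(heel,YS,-160,290),[180,0,yw]); im=get_image("wrist"); cv2.imwrite("pics/w1.png",im[:,:,::-1])
move_l(P(heel,YS,-156,166)); print(yw,F(),get_obs()["grip_width"])
im=get_image("scene"); cv2.imwrite("pics/s2.png",cv2.resize(im[130:310,120:360,::-1],(800,600),interpolation=cv2.INTER_CUBIC))
E
```

```text
18.700000000000003 [-1.79996420e+02 -5.42798252e-05  1.36249819e+01] 0.5
86.3 [-36.15719158   6.67297365 106.43142977   0.          66.89559658
 -32.45719158]
-93.7 [-3.61571916e+01  6.67297365e+00  1.06431430e+02 -2.54444375e-14
  6.68955966e+01  1.47542808e+02]
86.3 (3.575, [479.0, -264.0, 167.0], [0.8, 0.2, -0.2]) 70.04864275349316
```

View pics/s2.png

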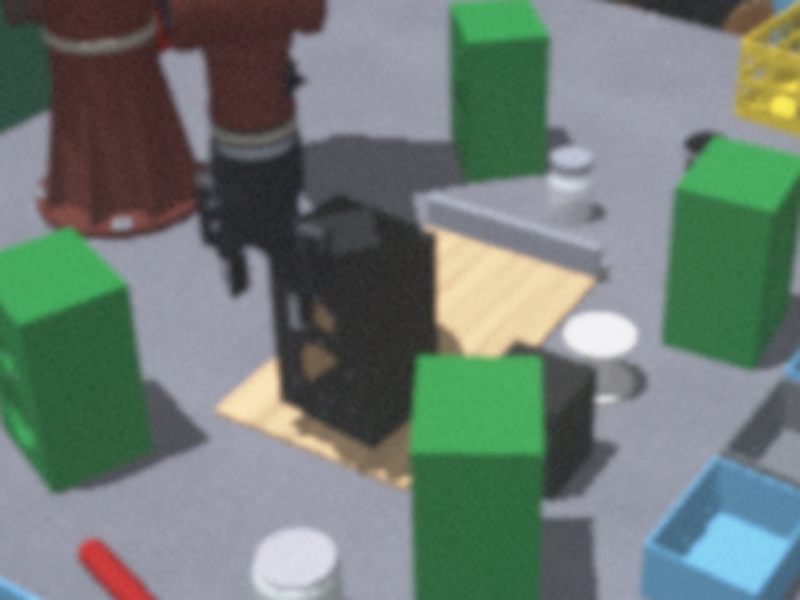

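View pics/w1.png

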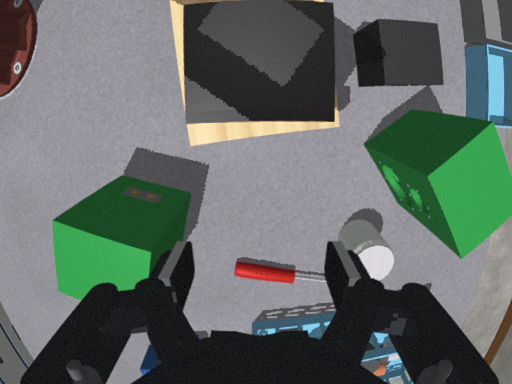

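The front of the black cabinet is centred between the fingers and square to them: cabinet columns 185–335, finger midpoint about 258. The two cut-outs are visible in the scene view. Now I push it over.

```bash
python3 - <<'E'
from c import *
print(np.round(get_calibration("wrist")["mount"],1).tolist())
d=160
for i,th in enumerate((0,8,16,24,31,36)):
    t=np.radians(th)
    move_l(P(heel,YS,-100*np.cos(t)+d*np.sin(t)-11,6+d*np.cos(t)+100*np.sin(t)),speed=70)
    print(th,F())
wait(.6)
now=F()[1]
move_l(P(heel,YS,-30,240)); move_l(P(heel,YS,-120,240),speed=250); print(F())
im=get_image("scene"); cv2.imwrite("pics/s3.png",cv2.resize(im[130:310,120:360,::-1],(800,600),interpolation=cv2.INTER_CUBIC))
im=get_image("top"); cv2.imwrite("pics/t3.png",cv2.resize(im[90:300,110:390,::-1],(800,600),interpolation=cv2.INTER_CUBIC))
E
```

```text
[[0.0, -1.0, -0.3, 79.5], [1.0, 0.0, -0.0, 0.2], [0.0, -0.3, 1.0, -142.4], [0.0, 0.0, 0.0, 1.0]]
0 (4.4167, [482.0, -218.0, 166.0], [-0.1, -0.0, 0.5])
8 (4.9417, [483.0, -195.0, 179.0], [0.1, -0.6, -0.2])
16 (5.4667, [485.0, -170.0, 187.0], [-0.0, -0.9, 0.7])
24 (5.9917, [486.0, -144.0, 193.0], [0.3, 0.2, 0.4])
31 (6.4667, [488.0, -121.0, 195.0], [-1.3, -0.1, 0.1])
36 (6.85, [489.0, -105.0, 194.0], [-0.4, -0.0, 0.5])
(8.4833, [480.0, -227.0, 239.0], [0.2, 0.3, -0.4])
```

View pics/t3.png

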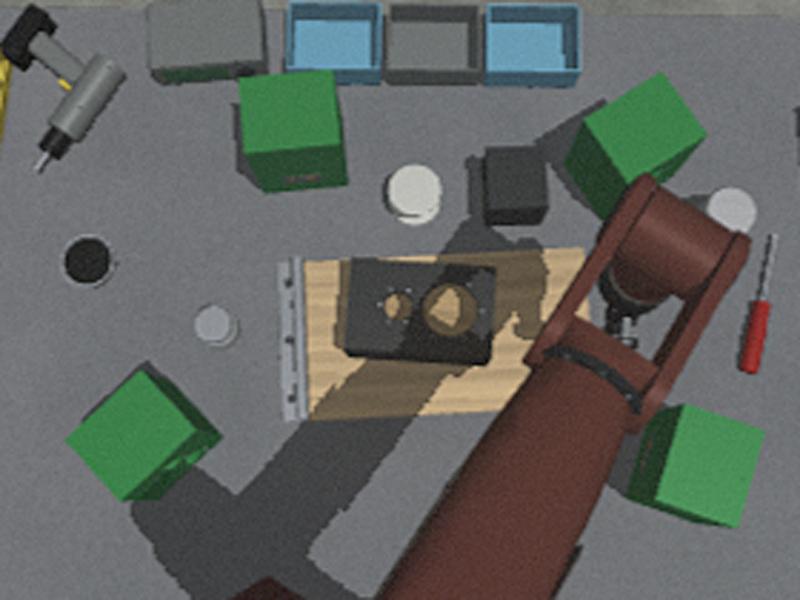

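It lies flat on its back with the cut-outs up (crop ~395,305 and ~450,305), and its top end is at crop column ~350, about 60 mm short of the stop. Next I push on the underside with the tool square to the board.

```bash
cat >> c.py <<'E'
B=np.array([472.4,-32.2]); by=np.radians(BY); u=np.array([np.cos(by),np.sin(by)])
def pushto(H,s,**k): move_l(P(H,by,s,45),**k); f=F(); return f[0],f[1],round(float(np.dot(f[2][:2],u)),1),f[2]
E
python3 - <<'E'
from c import *
H=heel; s0=float((B-H)@u)   # board-origin along-coordinate relative to heel
goto(P(H,by,-90,200),[180,0,BY]); move_l(P(H,by,-70,45),speed=200); print(F())
print(pushto(H,-20,speed=80),pushto(H,0,speed=60))
end=s0-21; print(end)
print(pushto(H,end-12,speed=60))
s=end-12
while s<end+16:
    s+=2; r=pushto(H,s,speed=30); print(round(s-end),r[2],r[3])
    if r[2]<-20: break
im=get_image("top"); cv2.imwrite("pics/t4.png",cv2.resize(im[90:300,110:390,::-1],(800,600),interpolation=cv2.INTER_CUBIC)); print(get_obs()["t"])
E
```

```text
(9.8417, [495.0, -178.0, 47.0], [0.4, 0.0, -0.1])
(10.6167, [490.0, -127.0, 45.0], -0.7, [-0.2, -0.7, 0.8]) (11.1, [489.0, -107.0, 45.0], -1.4, [-0.4, -1.4, -0.2])
55.120908709884944
(11.9667, [485.0, -63.0, 45.0], -0.0, [0.1, -0.0, -0.3])
-10 0.3 [-0.4, 0.3, 0.7]
-8 -1.9 [-0.2, -1.9, -0.8]
-6 -1.5 [-0.2, -1.5, -2.8]
-4 -3.2 [0.0, -3.2, 0.0]
-2 -2.7 [0.7, -2.7, 0.5]
0 -6.4 [-0.5, -6.4, 0.0]
2 -12.6 [-0.5, -12.7, 1.0]
4 -18.8 [-2.7, -19.0, 2.5]
6 -25.2 [-4.7, -25.6, 5.5]
14.2667
```

View pics/t4.png

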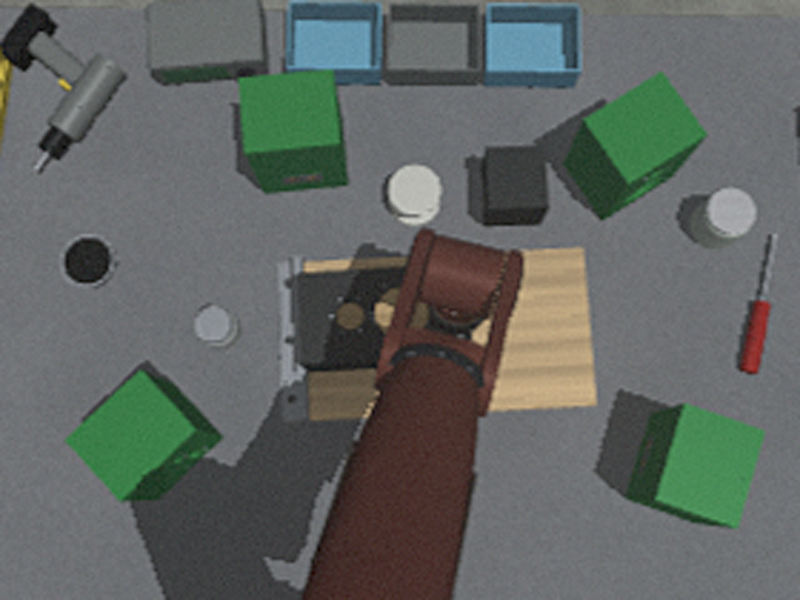

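The force has risen steadily to 25 N and the cabinet's end is at the stop (crop column ~298). I back off and check that it's flush.

```bash
python3 - <<'E'
from c import *
p=get_obs()["tcp_pos"]
move_l((np.array(p)-[*(u*60),0]).tolist(),speed=100)
q=get_obs()["tcp_pos"]; move_l([q[0],q[1],240.],speed=200)
goto([470,-300,300],[180,0,BY])
im=get_image("top"); cv2.imwrite("pics/t5.png",cv2.resize(im[170:245,200:300,::-1],(800,600),interpolation=cv2.INTER_CUBIC)); print(get_obs()["t"])
tc=B+85*u; 
for d in regions_of("speaker","top"):
    e=d["extent"]; print(np.round(e),d["score"])
    if abs(e[0]-240)<20 and abs(e[1]-200)<15:
        x,f=fit([B[0]+85*u[0],B[1]+85*u[1],by],(-95,-60,6),(95,60,106),{"top":d["region"].astype(np.float32)})
        print(x[:2],np.degrees(x[2]),f,"top end along",(x[:2]-B)@u+95)
E
```

```text
17.0667
[242. 202.  53.  34.] 0.7
[483.08013195  52.39384517] 94.0370603907922 0.027149617671966553 top end along 178.7000489150518
[334. 141.  50.  53.] 0.7
[214. 136.  37.  42.] 0.68
[162. 244.  54.  53.] 0.67
[360. 256.  35.  39.] 0.66
```

View pics/t5.png

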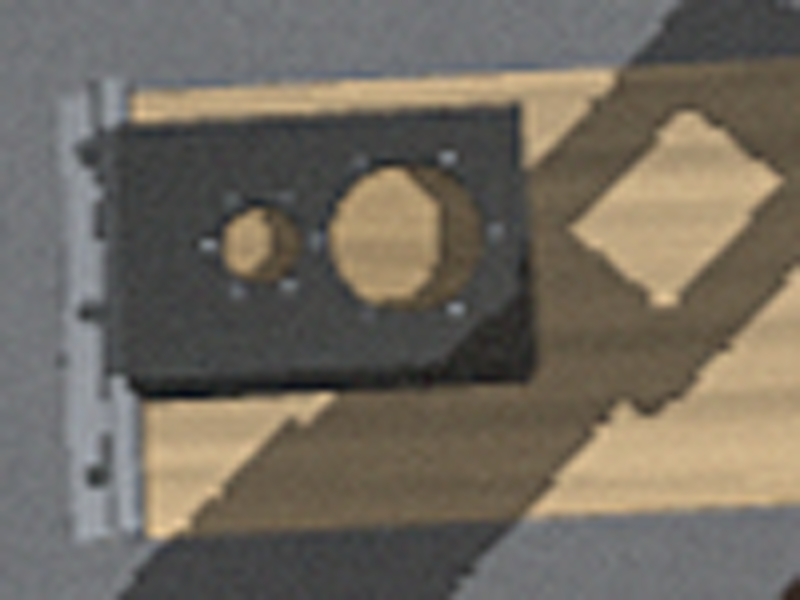

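The cabinet lies on its back, cut-outs up, and its top end meets the stop along its full width. The fit gives yaw 94.0° against the board's 93.8°, and the end at 178.7 of 180 mm, within camera accuracy. The bystanders haven't moved.

```bash
python3 -c "
from station import *
print(sign_off())"
```

```text
the job is handed in; nothing more can be done
None
```

I pushed the black speaker cabinet onto its back with the cut-outs up, slid it until its top end sat flush against the steel stop (within camera accuracy), and handed the job in at about 17 s with nothing else moved.

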